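# Balance a toy wheel on the domed stand and hold the centre punch on its mark

## Robot

A 6-joint arm with a two-finger parallel gripper is mounted at the origin on the work surface. World frame = base frame: x ahead of the robot, y to its left, z up, the work surface at z = 0. Lengths are in mm, angles in rad, forces in N, time in s.
With the tool pointing down it reaches from about 300 to 775 mm from the base axis. Payload 14.6 kg.
Tool frame: the origin (TCP) lies between the finger pads; the fingertips stand 25 mm ahead of it and the grasp point (between the pads) lies 6 mm ahead of it; z points along the fingers, y is the line along which they close (so a half turn about z gives the same grasp; the last joint's range is limited). The gripper opens to 94 mm and grips with 3 to 60 N. Pads are 16 mm wide; open, the fingers measure 119 mm over their backs; the gripper's body (75 mm by 177 mm) begins 78 mm behind the grasp point.
Start: joints at [1.071, 0.3, 1.521, -0, 1.321, -0.067], TCP at [230.674, 499.278, 230.446] pointing down, gripper open.
Joint ranges: [-3.03, 3.03], [-0.79, 2.21], [0.23, 2.52], [-1.04, 4.18], [0, 3.07], [-2.55, 2.55]. Speed limits (rad/s): [2.22, 2.22, 2.57, 3.14, 3.14, 3.14].

## Interface

Orientations are given as [roll, pitch, yaw] about the fixed x, y, z axes, in that order (R = Rz(yaw) Ry(pitch) Rx(roll)).
In Python, from cell import manip gives the robot as it stands. The module is installed in compiled form; this text tells all that it offers.
- The arm moves only by the tool step_arm, never from a script. Its argument "series" is one flat list of numbers, 5 for each row, row after row: the shift along the world's x, y, z in mm, then the turn about the world's z in rad, then the closure, from 0 (fully open) to 1 (shut). In form: [dx, dy, dz, spin, jaw, dx, dy, dz, spin, jaw, ...]. A call has 1 to 20 rows; each row shifts and turns the commanded pose from where the row before left it; what a row does not reach is not made up. A row lasts 1/8 s, in which the tool goes at most 62.5 mm and 10.7 degrees, less where a joint would pass 70% of its speed; a pose out of reach is approached as far as the arm can. A call is refused whole if a number of a shift passes 62.5 or a number of a turn 0.188, either way. A call with a gripper value outside its range is refused whole. The fingers move at their own pace and stop on an object; "squeeze" is the grip in N (left out, the last holds). Time passes only in rows, so rows that do not move let the fingers close. It gives the time, the measured TCP pose, the force, the opening and the grip force at its end, in the units of the state.
- manip.read_state(): the state, without advancing time (a new reading comes with each control period).
- manip.camera(name): name is "scene" or "top" or "wrist"; returns (picture, depth): 480x640x3 uint8, blue, green, red; 480x640 float32, mm along the optical axis (not along the pixel's ray), 0 where there is no reading.
- manip.camera_info(name): a dict with "fovy" (degrees; the focal length in pixels is half the picture's height over the tangent of half this angle, whatever the lens; pixels are square), "cx", "cy" (the principal point, pixels), "eye" and "orientation" of the camera in the world. Camera axes: x right, y down, z forward; pixel columns grow to the right and rows downward; lengths in mm; the calibration is good to about 2 mm. The wrist camera is an equidistant fisheye: a pixel r from the principal point sees the ray r / f radians off the axis. A picture is of the moment at which its call begins: read the wrist's pose just before it. camera_info takes no time and is no camera call; for the wrist camera it gives the pose at the moment of the call.
- manip.sign_off(): hands the job in; it is judged then, once.
The state is a dict: "clock": time; "joints": joint angles; "qd": joint speeds; "effort": joint torques, N m; "eef_pos": TCP position; "eef_rot": TCP orientation; "wrist_force": force on the tool from outside, world axes, zero at the start; "moment": the same for the moment, N m; "finger_gap": finger opening in mm; "finger_force": force on a finger pad.
Only numpy, scipy, OpenCV 4.12 (cv2) and the standard library are available. Lean on these libraries where they do the work, as an engineer would, in place of code of your own. Each camera call takes 0.05 s, during which the arm holds its last target. There are 200 camera calls.

## Task

Balance the little wooden wheel, marked face up, level and centred on top of the domed stand, and let go of it. Then take the centre punch out of its holder and hold it upright with its tip inside the small circle pencilled at the wheel's middle, pressing gently so that the sprung tip is pushed about halfway in while the wheel stays balanced and level. Finish while still holding the punch pressed there, and leave the pot, the scissors and the notched board alone.

Things in the scene. Friction and masses are not known exactly. Their poses are not given: they have to be found in the camera images.
- wheel: loose solid wheel of pale wood, a flat disc 60 mm in diameter and 20 mm thick, 35 to 70 g, lying flat on the bench with its marked face up; six small dark dots (drawn, no holes) surround the pencilled middle. Origin: centre of its underside, z axis up through the marked face.
- wheel_mark (a point): the pencilled mark on the wheel's top face: a dark circle 16 mm in diameter with a cross at its centre, flat, no dimple. This point is the centre of the cross, 20 mm above the wheel's origin.
- stand: fixed dark wooden stand: round foot 90 mm wide, 12 mm thick, a post 24 mm wide, a cork-faced domed head 50 mm wide, its top 80 mm above the bench, its edge 7.5 mm lower (83 mm radius of curvature). Origin: centre of the foot's underside, z up. Stand, wheel and holder swap places from run to run.
- stand_top (a point): highest point of the stand's dome, 80 mm above the bench.
- holder: fixed plywood block 90 x 70 mm and 60 mm high (x, y, z of its frame) with one upright hole 19 mm in diameter right through its middle, in which the punch stands. Origin: centre of its underside.
- punch: loose metal centre punch, 130 g, upright, tip down in the holder's hole. Origin: centre of the underside of its round collar (32 mm wide, 8 mm thick), which rests on the holder's top. z up along the handle: a square bar 20 x 20 mm, sides along x and y, from 8 to 88 mm above the origin. Below the origin: round nose 12 mm wide, 30 mm long, then the sprung tip, 6 mm wide, down to 48 mm below it.
- punch_tip (a point): point of the punch's sprung tip, on the punch's axis, 48 mm below the punch's origin when sprung out; it moves up the axis as it is pushed in.
- plunger (a joint): how far the sprung tip is pushed into the punch, 0 (out) to 0.012 m (fully in); spring 500 N/m without preload, so halfway takes about 3 N and fully in 6 N.
- pot: bystander: aluminium pot 68 mm in diameter and 90 mm high with pencils standing up to about 190 mm. Origin: centre of its underside.
- scissors: bystander: scissors with green handles lying flat, about 165 mm long along their x. Origin: near the pivot, on the bench.
- birdsmouth: bystander: flat plywood board with a wide notch on one side, 110 x 140 mm and 18 mm thick. Origin: near its middle, on its underside.
Things that resemble listed ones, but are neither listed nor needed, are in the scene too. What is shaped like the punch but red is not meant. Of the things that look like the wheel, take the one that is nearest to the robot's base at the start.

How it is judged (in metres and radians):
On the way, in this order (a step that is already met when the one before it is completed fails the run):
1. the wheel sits balanced and level on the dome, let go of, while the punch is still in its holder (horizontal distance between wheel and stand_top below 0.012 m and height (world z) of wheel between 0.074 and 0.088 m and angle between wheel's own z axis and vertical below 0.14 rad and contact force between wheel and stand above 0.1 N and contact force between wheel and the fingers below 0.05 N and linear speed of wheel below 0.03 m/s and distance of punch from where it was at the start of the episode below 0.02 m), for 0.4 s.
2. the punch is lifted clear of its holder in the gripper, the wheel still balanced (horizontal distance between wheel and stand_top below 0.012 m and height (world z) of wheel between 0.074 and 0.088 m and angle between wheel's own z axis and vertical below 0.14 rad and contact force between wheel and stand above 0.1 N and contact force between punch and the fingers above 1 N and contact force between punch and holder below 0.05 N and distance of punch from where it was at the start of the episode above 0.08 m), for 0.2 s.
At the end, for the whole second after the job is handed in: Gripper holds the punch within 0.14 rad of upright, tip within 8 mm of the mark, sprung in 3 to 9.5 mm, pressing 1 to 7 N; the wheel is still, carried by the dome alone (no gripper contact), within 12 mm of the dome centre and 0.14 rad of level; the punch touches neither holder nor stand (horizontal distance between wheel and stand_top below 0.012 m and height (world z) of wheel between 0.074 and 0.088 m and angle between each of wheel, punch's own z axis and vertical below 0.14 rad and contact force between wheel and stand above 0.1 N and contact force between wheel and the arm below 0.05 N and contact force between wheel and the fingers below 0.05 N and linear speed of wheel below 0.02 m/s and contact force between punch and the fingers above 1 N and contact force between punch and holder below 0.05 N and contact force between punch and stand below 0.05 N and horizontal distance between punch_tip and wheel_mark below 0.008 m and value of joint plunger between 0.003 and 0.0095 m and contact force between punch and wheel between 1 and 7 N); the arm keeps its last pose, push and grip.
It fails at once if the punch is driven hard into the wheel (over 15 N) (contact force between punch and wheel above 15 N).
It fails at once if a bystander (pot, scissors, notched board) is shifted by over 25 mm (distance of any of pot, scissors, birdsmouth from where it was at the start of the episode above 0.025 m).
It also fails if it takes over 56 s, if anything falls off the work surface, if the arm or the gripper's body presses on something with over 40 N, if the wrist force passes 120 N, or if a joint passes its speed limit or range.

## Working session

There is one attempt and no reset: what is moved stays moved. The work goes in short steps, Python scripts to look and compute and a tool call to move; the robot and the scene stay as the last step left them, time stands still between calls to the robot, and variables do not carry over. Pictures are saved under pics/ and viewed, at most 10 in all, crops included, and the job is handed in when it is done.

Besides the shell and the picture viewer there is one more tool, called by a JSON object that holds its "op" and its "data", one argument or row to a line. step_arm: Moves the arm, as the interface text tells. Its arguments: {"type":"object","properties":{"series":{"type":"array"},"squeeze":{"type":"number"}},"required":["series"]}

```bash
mkdir -p pics; cat > h.py <<'E'
import numpy as np, cv2
from scipy.spatial.transform import Rotation as R
from cell import manip
def pts(name):
    i=manip.camera_info(name); p,d=manip.camera(name)
    f=240/np.tan(np.radians(i['fovy'])/2)
    v,u=np.mgrid[:480,:640]
    x=(u-i['cx'])/f; y=(v-i['cy'])/f
    o=np.array(i['orientation'],float)
    M=o if o.shape==(3,3) else R.from_euler('xyz',o).as_matrix()
    c=np.stack([x*d,y*d,d],-1)
    return p,d,c@M.T+np.array(i['eye']),i
E
python3 - <<'E'
from h import *
for n in ('top','scene'):
    p,d,w,i=pts(n); print(n,i); np.savez(n,p=p,d=d,w=w); cv2.imwrite(f'pics/{n}.png',p)
    print(np.round(w[::80,::106,2]))
print(manip.read_state())
E
```

```text
top {'fovy': 47.026328253074844, 'cx': 320.8744602720694, 'cy': 241.56153509137755, 'eye': array([ 442.19239262,  104.75934753, 1119.48164212]), 'orientation': array([-2.98732414, -0.01469523, -1.55672116])}
[[-750. -742. -742. -749. -752. -747. -760.]
 [   1.   -2.    0.    2.    2.   -1. -756.]
 [   6.    5.    2.   20.   -1.   -0.   -0.]
 [   2.    1.    0.    0.    0.   -1.    1.]
 [   4.    1.    3.   -1.    2.   -1.    2.]
 [   2.    2.    2.    2.    0.    1.   -1.]]
scene {'fovy': 51.39056548875364, 'cx': 325.6297577246979, 'cy': 241.72530719765876, 'eye': array([1464.38967306, -164.79103795,  698.00378923]), 'orientation': array([-2.17775708,  0.02229525,  1.28569828])}
[[ 350.  321.  324.  299.  484.  698.  348.]
 [ 121.   81.   80.   21.  -28. -302.  -87.]
 [   2.    2.   -0.    4.   -2.    3. -215.]
 [  -2.    0.   -2.    0.    0.   -0.    3.]
 [  -1.   -0.    1.   17.    2.    3.    1.]
 [  -2.   -2.    0.   -0.  -17. -752. -337.]]
{'clock': 0.1, 'joints': array([ 1.07141863e+00,  3.00427734e-01,  1.52150951e+00,  8.71747923e-06,
        1.32072833e+00, -6.65968607e-02]), 'qd': array([ 0.00213745, -0.00093136, -0.00112631,  0.00038012, -0.00234193,
        0.0010205 ]), 'effort': array([ 1.90707637e-03, -5.32645547e+01, -3.53282762e+01,  7.09290197e-02,
        2.34800298e-02, -3.74457125e-05]), 'eef_pos': array([230.56520456, 499.10450326, 229.94038789]), 'eef_rot': array([-3.14052268e+00, -7.98252303e-05,  2.70880961e+00]), 'wrist_force': array([ 0.97190968, -0.76094127, -0.36536041]), 'moment': array([0.04394327, 0.01331361, 0.0330743 ]), 'finger_force': 0.0, 'finger_gap': 94.37672845182081}
```

View pics/top.png

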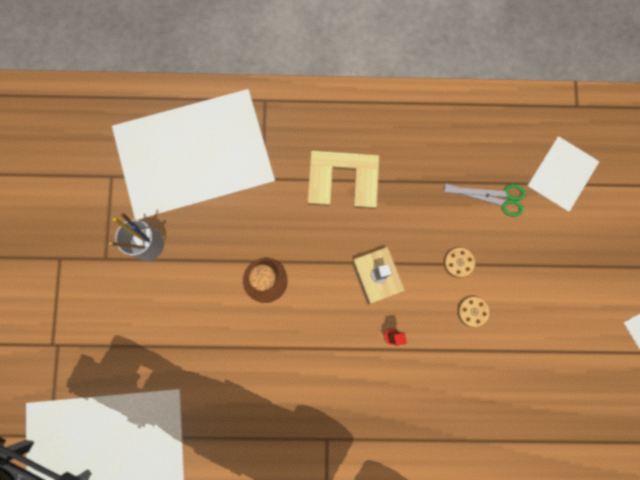

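View pics/scene.png

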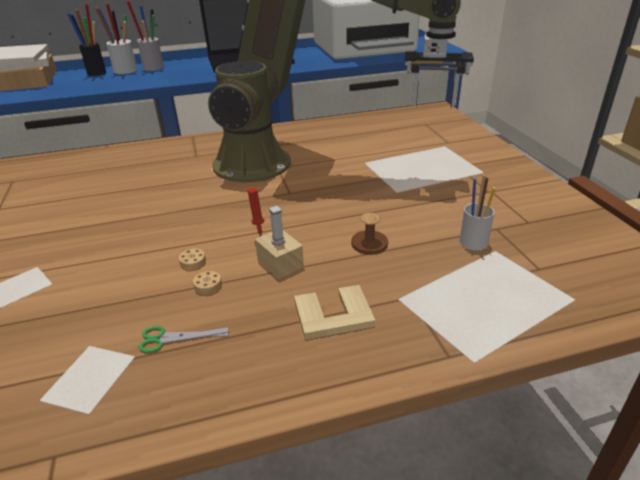

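The top view shows the stand at (264,279), the holder and punch at (380,273), wheels at (460,263) and (474,312), and the red decoy at (395,338). The scene view agrees: pot, board and scissors are well clear of these.

```bash
cat > m.py <<'E'
from h import *
def ray(i,u,v,z):
    f=240/np.tan(np.radians(i['fovy'])/2)
    M=R.from_euler('xyz',i['orientation']).as_matrix()
    r=M@np.array([(u-i['cx'])/f,(v-i['cy'])/f,1]); e=i['eye']
    return e+r*(z-e[2])/r[2]
E
python3 - <<'E'
from m import *
for n in ('top','scene'):
    z=np.load(n+'.npz'); p,d,w=z['p'],z['d'],z['w']; i=manip.camera_info(n)
    print(n)
    X,Y,Z=w[...,0],w[...,1],w[...,2]
    ok=(d>0)&(X>200)&(X<620)&(Y>-350)&(Y<350)
    for lo,hi in ((12,30),(45,66),(68,90),(90,250)):
        m=(ok&(Z>lo)&(Z<hi)).astype('uint8')
        k,l,s,c=cv2.connectedComponentsWithStats(m)
        for j in range(1,k):
            if s[j,4]>25:
                q=l==j; print(lo,hi,s[j,4],c[j].round(1),'med',np.median(w[q],0).round(1),'mid',((w[q].min(0)+w[q].max(0))/2).round(1),'ext',np.ptp(w[q],axis=0).round(1), 'ray',ray(i,*c[j],np.median(w[q][:,2])).round(1),'minrect',np.round(cv2.minAreaRect(w[q][:,:2].astype('float32'))[2],1), 'bgr',p[q].mean(0).round())
E
```

```text
top
12 30 702 [458.8 262.2] med [ 576.1 -187.    20.8] mid [ 575.7 -187.9   19.5] ext [58.5 59.  14.8] ray [ 575.8 -187.1   20.8] minrect 1.0 bgr [102. 160. 204.]
12 30 771 [265.9 281.5] med [527.1 194.9  13.9] mid [534.8 203.8  16.8] ext [88.5 88.6  9.5] ray [531.6 199.9  13.9] minrect 18.9 bgr [ 43.  72. 115.]
12 30 39 [357.9 278.1] med [540.6  16.1  19.7] mid [541.   15.9  21. ] ext [63.5 24.7 17.8] ray [540.8  15.9  19.7] minrect 21.4 bgr [ 65. 100. 130.]
12 30 734 [473.  311.5] med [ 478.3 -212.9   20.8] mid [ 477.9 -214.    20.5] ext [57.5 60.4 16. ] ray [ 477.8 -213.    20.8] minrect 44.5 bgr [102. 161. 204.]
45 66 1443 [377.4 275.2] med [541.  -17.2  61.1] mid [544.5 -19.7  55.5] ext [108.5  96.5  20.9] ray [543.2 -18.3  61.1] minrect 21.1 bgr [131. 190. 217.]
45 66 81 [388.1 334.8] med [431.6 -37.3  57. ] mid [428.  -43.5  58.4] ext [30.1 24.9 14.4] ray [430.2 -39.   57. ] minrect 70.2 bgr [ 44.  63. 166.]
68 90 538 [261.4 277.1] med [534.5 203.2  79. ] mid [535.2 203.3  78.9] ext [49.7 47.8 14.8] ray [534.5 203.   79. ] minrect 45.1 bgr [ 88. 141. 195.]
68 90 66 [376.6 277.
[... 1565 characters left out ...]
.6 -50.3  79.1] ext [22.9 22.9 21.7] ray [431.9 -50.4  78.8] minrect 57.9 bgr [ 32.  44. 110.]
68 90 199 [369.8 217.9] med [541.7 198.8  78. ] mid [537.9 200.5  76.8] ext [50.6 47.1 10.6] ray [542.  198.6  78. ] minrect 13.6 bgr [ 95. 136. 174.]
68 90 104 [277.2 237.1] med [553.3 -24.4  76.9] mid [551.6 -22.3  78.8] ext [25.  30.5 21.6] ray [551.2 -23.6  76.9] minrect 83.3 bgr [101. 106. 112.]
90 250 204 [253.2 197.9] med [431.  -53.1 117.2] mid [425.2 -52.2 113.7] ext [28.4 23.7 46.9] ray [431.1 -53.  117.2] minrect 17.7 bgr [ 33.  44. 117.]
90 250 298 [275.7 219.4] med [552.7 -23.5 124.1] mid [546.  -22.5 120.5] ext [24.  23.5 59.6] ray [552.3 -23.4 124.1] minrect 11.6 bgr [113. 117. 124.]
```

```bash
python3 -c "
import cv2
p=cv2.imread('pics/top.png')[235:355,225:505]
cv2.imwrite('pics/c1.png',cv2.resize(p,None,fx=2.85,fy=2.85,interpolation=cv2.INTER_CUBIC))"
```

```text
(no output)
```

View pics/c1.png

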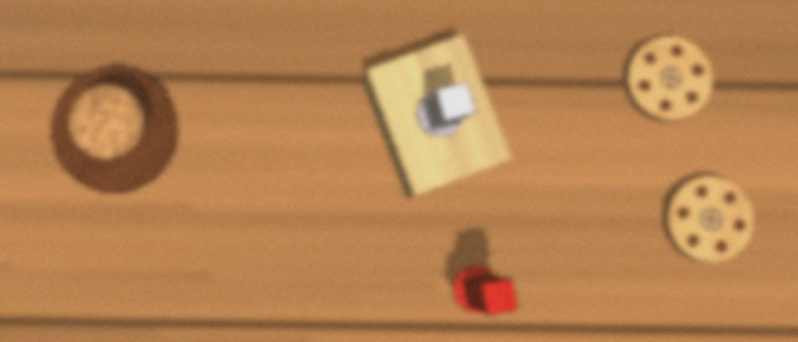

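Sizes and heights match. The nearest wheel is at about (478,-214), the stand top at (535,203) and the punch at (543,-18). I'll move above the wheel and refine with the wrist camera.

{"op": "step_arm", "data": {
  "series": [7,-20,0,0,0,13.8,-39.6,0,0,0,13.8,-39.6,0,0,0,13.8,-39.6,0,0,0,13.8,-39.6,0,0,0,13.8,-39.6,0,0,0,13.8,-39.6,0,0,0,13.8,-39.6,0,0,0,13.8,-39.6,0,0,0,13.8,-39.6,0,0,0,13.8,-39.6,0,0,0,13.8,-39.6,0,0,0,13.8,-39.6,0,0,0,13.8,-39.6,0,0,0,13.8,-39.6,0,0,0,13.8,-39.6,0,0,0,13.8,-39.6,-15,0,0,13.8,-39.6,-25,0,0,20,-59,-25,0,0,0,0,-15,0,0]
}}

```text
clock: 2.6
eef_pos: [490.6, -251.3, 149.9]
eef_rot: [3.142, -0.002, 2.706]
wrist_force: [0.1, 0.4, 0.4]
finger_gap: 94.4
finger_force: 0.0
```

```bash
cat >> m.py <<'E'
def wpts():
    "wrist: picture and world points from depth, equidistant fisheye; also ray-plane"
    i=manip.camera_info('wrist'); p,d=manip.camera('wrist')
    f=240/np.tan(np.radians(i['fovy'])/2)
    v,u=np.mgrid[:480,:640]; x=u-i['cx']; y=v-i['cy']; r=np.hypot(x,y)+1e-9; t=r/f
    dr=np.stack([np.sin(t)*x/r,np.sin(t)*y/r,np.cos(t)],-1)
    M=R.from_euler('xyz',i['orientation']).as_matrix(); D=dr@M.T
    w=i['eye']+D*(d/np.cos(t))[...,None]
    plane=lambda z: i['eye']+D*((z-i['eye'][2])/D[...,2])[...,None]
    return p,d,w,plane,i
E
python3 - <<'E'
from m import *
s=manip.read_state(); print(s['clock'],s['eef_pos'],s['eef_rot'],s['joints'])
p,d,w,pl,i=wpts(); print(i)
cv2.imwrite('pics/w1.png',p); np.savez('w1',p=p,d=d,w=w)
m=((w[...,2]>14)&(w[...,2]<27)&(d>0)).astype('uint8')
k,l,st,c=cv2.connectedComponentsWithStats(m)
P=pl(20)
for j in range(1,k):
    if st[j,4]>300:
        q=P[l==j]; print(st[j],c[j],np.median(w[l==j],0),q.mean(0).round(1),((q.min(0)+q.max(0))/2).round(1),np.ptp(q,0).round(1))
E
```

```text
2.6 [ 490.64396459 -251.25697349  149.92492219] [ 3.14155774e+00 -2.21968369e-03  2.70588157e+00] [-5.39635528e-01  3.82403698e-01  1.60681838e+00 -2.13793088e-04
  1.15458191e+00 -1.67463408e+00]
{'fovy': 65.70646984690485, 'cx': 319.07281443573766, 'cy': 242.74425190567695, 'eye': array([ 420.54616664, -218.22867949,  304.52706575]), 'orientation': array([2.87285134e+00, 1.91002962e-05, 1.13566748e+00])}
[ 370    0  128   70 2162] [432.60545791  25.95652174] [365.47023862 -99.03015453  23.25873072] [369.  -95.4  20. ] [375.5 -95.1  20. ] [87.7 76.7  0. ]
[520 128  54 125 844] [546.46090047 182.22630332] [512.54357665 -50.19296809  20.82429426] [526.5 -46.7  20. ] [545.2 -38.5  20. ] [113.7  70.9   0. ]
[ 314  171   75   76 4410] [350.81405896 207.99818594] [ 476.55404181 -216.93587927   20.18075509] [ 476.7 -217.    20. ] [ 477.  -217.2   20. ] [59.4 59.6  0. ]
[ 389  266   67   65 1606] [417.82067248 291.03860523] [ 564.064365   -197.3995066    19.98297159] [ 565.9 -193.    20. ] [ 572.4 -191.4   20. ] [57.7 58.5  0. ]
[589 297  31  41 668] [608.92065868 315.52844311] [701.44179778   6.90905691  17.95022139] [702.1   3.6  20. ] [711.3  -2.5  20. ] [61.2 46.2  0. ]
```

View pics/w1.png

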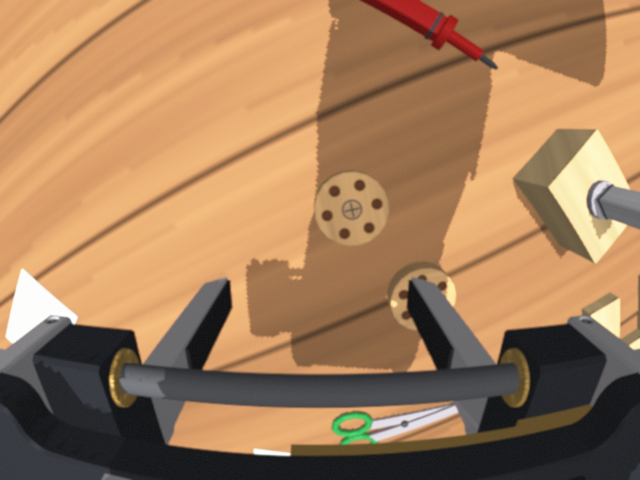

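The wrist view shows the target wheel at pixel (351,208), which is (477,-217). This agrees with the other views to about 3 mm. I'll descend and grip.

{"op": "step_arm", "data": {
  "series": [-6.5,18,-20,0,0,-6.5,17,-30,0,0,0,0,-30,0,0,0,0,-22,0,0,0,0,-12,0,0,0,0,-8,0,0,0,0,0,0,0,0,0,0,0,1,0,0,0,0,1,0,0,0,0,1,0,0,0,0,1,0,0,0,0,1],
  "squeeze": 12
}}

```text
clock: 4.15
eef_pos: [478.0, -213.9, 30.3]
eef_rot: [-3.142, 0.0, 2.709]
wrist_force: [-1.2, -1.1, 1.7]
finger_gap: 59.5
finger_force: 12.0
```

{"op": "step_arm", "data": {
  "series": [0,0,8,0,1,0,0,20,0,1,0,0,35,0,1,0,0,40,0,1,0,0,40,0,1,0,10,25,0,1,2,25,5,0,1,5,38,0,0,1,5,40,0,0,1,5,40,0,0,1,5,40,0,0,1,5,40,0,0,1,5,40,0,0,1,5,40,0,0,1,5,35,0,0,1,5,20,0,0,1,0,8,0,0,1,0,0,0,0,1]
}}

```text
clock: 6.4
eef_pos: [524.8, 161.8, 203.1]
eef_rot: [-3.141, -0.0, 2.709]
wrist_force: [0.3, -0.3, -0.7]
finger_gap: 59.8
finger_force: 12.0
```

```bash
python3 - <<'E'
from m import *
s=manip.read_state(); print(s['clock'],s['eef_pos'],s['eef_rot'],s['wrist_force'],s['finger_gap'])
p,d,w,pl,i=wpts()
cv2.imwrite('pics/w2.png',p); np.savez('w2',p=p,d=d,w=w)
e=s['eef_pos']
# wheel in hand: top plane at TCP-10.3
zt=e[2]-10.3
for lo,hi,zp in ((zt-5,zt+5,zt),(70,84,78),(8,18,12)):
    m=((w[...,2]>lo)&(w[...,2]<hi)&(d>0)).astype('uint8')
    k,l,st,c=cv2.connectedComponentsWithStats(m); P=pl(zp)
    for j in range(1,k):
        if st[j,4]>300:
            q=P[l==j]; print(zp,st[j],c[j].round(),np.median(w[l==j],0).round(1),((q.min(0)+q.max(0))/2).round(1),np.ptp(q,0).round(1))
E
```

```text
6.4 [524.83986744 161.75791729 203.13471374] [-3.14134497e+00 -1.34617055e-04  2.70873993e+00] [ 0.25916009 -0.31443714 -0.7062857 ] 59.77981700700279
192.83471374091002 [  232   248   175   111 10930] [319. 302.] [523.3 162.9 193. ] [525.1 165.3 192.8] [60.2 77.3  0. ]
78 [588 164  35  69 601] [598. 194.] [588.  415.5  77.2] [600.7 431.6  78. ] [65.2 56.3  0. ]
78 [ 338  202   62   61 2814] [369. 231.] [531.9 201.7  78. ] [533.7 200.8  78. ] [48.8 49.1  0. ]
12 [ 314  170   92   73 3506] [354. 200.] [516.4 202.4  12.1] [529.5 200.7  12. ] [80.4 89.5  0. ]
12 [157 261  63  56 384] [188. 288.] [527.6   8.8  13.1] [529.8   8.1  12. ] [80.  35.7  0. ]
12 [ 237  406  139   39 1853] [307. 427.] [750.7  32.3  17.4] [747.9  42.9  12. ] [122.5 145.4   0. ]
```

View pics/w2.png

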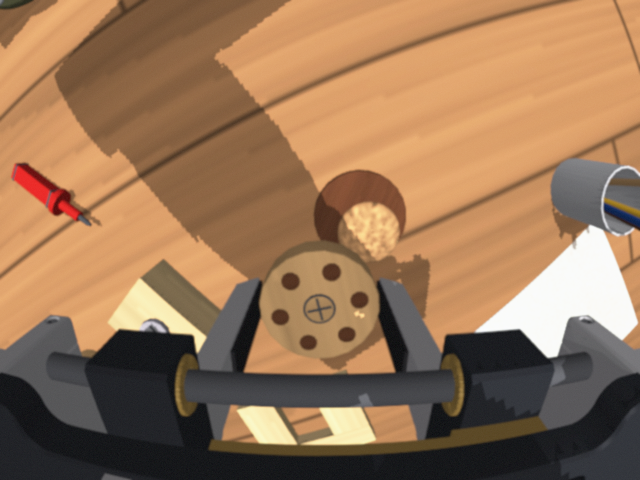

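The wheel is held level, with its cross at pixel (320,309) and the stand's cork head at (369,231). Next I'll work out the wheel's offset from the TCP.

```bash
python3 - <<'E'
from m import *
p,d,w,pl,i=wpts(); e=manip.read_state()['eef_pos']; zt=e[2]-10.3
P=pl(zt); g=cv2.cvtColor(p,cv2.COLOR_BGR2GRAY)
# refine cross: dark pixels near
b=np.zeros_like(g); b[290:330,300:342]=((g<105)[290:330,300:342])*255
k,l,st,c=cv2.connectedComponentsWithStats((b>0).astype('uint8'))
for j in range(1,k):
    if st[j,4]>15: 
        bx=st[j]; cc=(bx[0]+bx[2]/2-.5,bx[1]+bx[3]/2-.5)
        print(st[j],c[j], P[int(round(cc[1])),int(round(cc[0]))]-e, np.ptp(P[l==j],0))
# stand cork edge: fit circle at z=72.5..; cork points by depth
m=(w[...,2]>70)&(w[...,2]<84)&(np.hypot(w[...,0]-534,w[...,1]-201)<40)
mm=m.astype('uint8'); cn=max(cv2.findContours(mm,0,cv2.CHAIN_APPROX_NONE)[0],key=cv2.contourArea)[:,0]
q=pl(72.5)[cn[:,1],cn[:,0],:2]
# drop occluded part: keep pts whose neighbour outside is deeper
from scipy.optimize import least_squares
f=least_squares(lambda a:np.hypot(*(q-a).T)-25,[534,201],loss='soft_l1',f_scale=.7); print(f.x,np.abs(f.fun).mean())
W=w[m]; f=least_squares(lambda a:np.linalg.norm(W-np.r_[a,-3],axis=1)-83,[534,201],loss='soft_l1'); print('sphere',f.x)
for n in('top','scene'):
    W=np.load(n+'.npz')['w'].reshape(-1,3); W=W[(W[:,2]>72)&(W[:,2]<84)&(np.hypot(W[:,0]-535,W[:,1]-201)<30)]
    f=least_squares(lambda a:np.linalg.norm(W-np.r_[a],axis=1)-83,[534,201,-3],loss='soft_l1'); print(n,'sphere',f.x)
E
```

```text
[303 294  33  29 144] [318.81944444 306.47916667] [  1.00351683   0.05434642 -10.3       ] [15.5331705  15.41715096  0.        ]
[308 299  23  21 105] [319.03809524 309.00952381] [  1.49853451  -0.17433016 -10.3       ] [11.14840332 11.14982425  0.        ]
[534.9311103 201.0173561] 0.9396059700247131
sphere [536.50245968 200.4591464 ]
top sphere [534.56443869 203.19493022  -2.19548519]
scene sphere [533.10437992 202.08174969  -3.17184181]
```

{"op": "step_arm", "data": {
  "series": [3,12,0,0,1,4,18,0,0,1,2,9.5,-5,0,1,0,0,-20,0,1,0,0,-25,0,1,0,0,-20,0,1,0,0,-12,0,1,0,0,-6,0,1,0,0,-2,0,1,0,0,0,0,1,0,0,0,0,1]
}}

```text
clock: 7.88
eef_pos: [534.1, 201.7, 113.7]
eef_rot: [3.141, 0.001, 2.709]
wrist_force: [0.1, 0.3, -0.2]
finger_gap: 59.8
finger_force: 12.0
```

Wheel centre is at about (535.3,201.5). I'll lower in small steps until contact.

{"op": "step_arm", "data": {
  "series": [0,0,-1.2,0,1,0,0,-0.8,0,1,0,0,-0.6,0,1,0,0,0,0,1,0,0,0,0,1]
}}

```text
clock: 8.5
eef_pos: [533.9, 201.6, 110.6]
eef_rot: [3.142, 0.0, 2.709]
wrist_force: [0.3, -0.8, -0.8]
finger_gap: 59.3
finger_force: 12.0
```

{"op": "step_arm", "data": {
  "series": [0,0,-0.5,0,1,0,0,0,0,1,0,0,0,0,1]
}}

```text
clock: 8.88
eef_pos: [534.0, 201.7, 110.2]
eef_rot: [3.141, 0.0, 2.709]
wrist_force: [-0.6, -0.5, 1.0]
finger_gap: 59.5
finger_force: 12.0
```

{"op": "step_arm", "data": {
  "series": [0,0,-0.5,0,1,0,0,0,0,1,0,0,0,0,1]
}}

```text
clock: 9.25
eef_pos: [534.0, 201.7, 110.0]
eef_rot: [3.141, 0.0, 2.709]
wrist_force: [-1.7, -0.9, 5.7]
finger_gap: 59.8
finger_force: 12.0
```

{"op": "step_arm", "data": {
  "series": [0,0,0.3,0,1,0,0,0,0,0.36,0,0,0,0,0.34,0,0,0,0,0.31,0,0,0,0,0.27,0,0,0,0,0.2,0,0,0,0,0.1,0,0,0,0,0.0,0,0,0,0,0.0,0,0,0,0,0],
  "squeeze": 3
}}

```text
clock: 10.5
eef_pos: [533.9, 201.6, 109.9]
eef_rot: [3.142, 0.0, 2.709]
wrist_force: [0.6, -0.3, -0.5]
finger_gap: 94.1
finger_force: 0.0
```

```bash
cat > wl.py <<'E'
from m import *
s=manip.read_state(); print(s['clock'],s['eef_pos'],s['finger_gap'])
for n in('top','scene'):
    p,d,w,i=pts(n); X,Y,Z=w[...,0],w[...,1],w[...,2]
    m=(Z>92)&(Z<108)&(np.hypot(X-535,Y-202)<38); q=w[m]
    if len(q)<50: print(n,len(q)); continue
    A=np.c_[q[:,:2]-q[:,:2].mean(0),np.ones(len(q))]; c=np.linalg.lstsq(A,q[:,2],rcond=None)[0]
    print(n,len(q),'mid',((q.min(0)+q.max(0))/2).round(1),'mean',q.mean(0).round(1),np.ptp(q,0).round(1),'tilt',c[:2].round(3))
E
python3 wl.py
```

```text
10.5 [533.90254731 201.64971695 109.89013499] 94.10241559129986
top 0
scene 333 mid [537.1 202.2  98.1] mean [541.2 200.3  99.1] [65.4 58.9 11.9] tilt [-0.069 -0.033]
```

{"op": "step_arm", "data": {
  "series": [0,0,6,0,0,0,0,20,0,0,0,0,35,0,0,0,0,30,0,0,-8,-12,20,0,0,-16,-28,0,0,0,-10,-20,0,0,0,0,0,0,0,0]
}}

```text
clock: 11.6
eef_pos: [499.8, 141.0, 221.6]
eef_rot: [3.141, 0.001, 2.707]
wrist_force: [0.5, 0.6, 1.0]
finger_gap: 94.1
finger_force: 0.0
```

```bash
cat > ww.py <<'E'
from m import *
s=manip.read_state(); print(s['clock'],s['eef_pos'])
p,d,w,pl,i=wpts(); cv2.imwrite('pics/w3.png',p)
m=((w[...,2]>95)&(w[...,2]<106)&(np.hypot(w[...,0]-535,w[...,1]-202)<40)).astype('uint8')
k,l,st,c=cv2.connectedComponentsWithStats(m); j=1+st[1:,4].argmax()
l=cv2.erode((l==j).astype('uint8'),np.ones((5,5)))>0
q=w[l]; A=np.c_[q[:,:2]-q[:,:2].mean(0),np.ones(len(q))]; cc=np.linalg.lstsq(A,q[:,2],rcond=None)[0]
P=pl(100)[l]; print(st[j],'mid',((P.min(0)+P.max(0))/2).round(1),np.ptp(P,0).round(1),'mean',q.mean(0).round(1),'tilt',cc[:2].round(3))
E
python3 ww.py; python3 wl.py
```

```text
11.6 [499.77818679 140.9811701  221.6131355 ]
[ 371  214   72   73 3989] mid [533.7 202.1 100. ] [55.2 54.7  0. ] mean [532.  202.6 100.1] tilt [-0.018 -0.074]
11.65 [500.11093964 141.61550509 221.48736622] 93.96359395891255
top 0
scene 329 mid [537.3 202.1  99.1] mean [541.4 200.1  99.2] [61.  57.7 14. ] tilt [-0.07  -0.028]
```

{"op": "step_arm", "data": {
  "series": [3,-10,8,-0.05,0,3,-20,0,-0.1,0,5,-25,0,-0.1,0,5,-25,0,-0.1,0,5,-25,0,-0.1,0,5,-25,0,-0.1,0,5,-20,0,-0.1,0,5,-6,0,-0.1,0,4,0,0,-0.04,0,0,0,0,0,0,0,0,0,0,0]
}}

```text
clock: 13.12
eef_pos: [539.9, -14.4, 229.0]
eef_rot: [3.142, 0.0, 1.919]
wrist_force: [-0.6, 0.2, -0.3]
finger_gap: 94.0
finger_force: 0.0
```

```bash
python3 - <<'E'
from m import *
s=manip.read_state(); print(s['clock'],s['eef_pos'],s['eef_rot'])
p,d,w,pl,i=wpts(); cv2.imwrite('pics/w4.png',p); X,Y,Z=w[...,0],w[...,1],w[...,2]
for lo,hi,zp in((141,156,148),(62,74,68),(52,64,60)):
    m=((Z>lo)&(Z<hi)&(np.hypot(X-543,Y+18)<80)).astype('uint8')
    k,l,st,c=cv2.connectedComponentsWithStats(m); P=pl(zp)
    for j in range(1,k):
        if st[j,4]>60:
            q=P[l==j]; print(zp,st[j],np.median(w[l==j],0).round(1),[np.round(a,2) for a in cv2.minAreaRect(q[:,:2].astype('float32'))])
n='top'; pp,d,w,_=pts(n); cv2.imwrite('pics/top2.png',pp); bench=(np.abs(w[...,2])<12)
q=w[(w[...,2]>93)&(w[...,2]<110)&(np.hypot(w[...,0]-535,w[...,1]-202)<38)]
print(len(q)); 
if len(q)>50:
    A=np.c_[q[:,:2]-q[:,:2].mean(0),np.ones(len(q))]; print(q.mean(0),np.ptp(q,0),np.linalg.lstsq(A,q[:,2],rcond=None)[0])
q=w[bench]; A=np.c_[q[:,:2],np.ones(len(q))]; print(np.linalg.lstsq(A,q[:,2],rcond=None)[0])
E
```

```text
13.125 [539.93408471 -14.38077775 229.01729337] [3.14157319e+00 3.29501605e-05 1.91915542e+00]
148 [305 256  32  32 886] [543.5 -20.9 147.9] [array([543.52, -20.99]), array([20.2 , 21.76]), np.float64(15.58)]
68 [302 223  36  30 384] [537.8 -14.   67.9] [array([542.15, -18.5 ]), array([30.72, 26.  ]), np.float64(22.21)]
60 [ 269  199  102   78 5966] [537.4 -15.5  60.1] [array([543.74, -21.47]), array([90.47, 71.43]), np.float64(20.87)]
821
[535.05616194 204.55679504 101.30521609] [58.08396952 58.86585122 15.56616557] [-1.02374108e-02 -5.06973077e-02  1.01305216e+02]
[-2.16836991e-04  1.42312061e-03  1.42699932e+00]
```

View pics/w4.png

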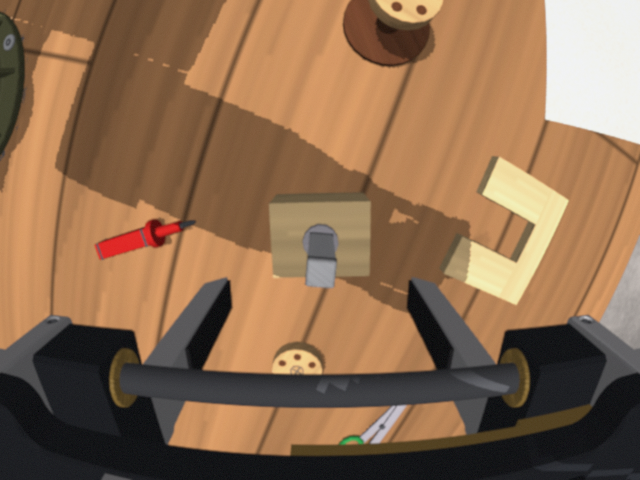

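The wrist view shows the punch top at (320,272), handle about 15.5°, centre about (543.5,-20.5), and the wheel sitting on the dome at (405,8). The top view gives the wheel a tilt of about 0.05. Now I'll grasp the punch.

{"op": "step_arm", "data": {
  "series": [1.8,-3,-10,-0.04,0,1.8,-3,-20,-0.035,0,0,0,-30,0,0,0,0,-30,0,0,0,0,-20,0,0,0,0,-10,0,0,0,0,-2,0,0,0,0,0,0,0.5,0,0,0,0,0.7,0,0,0,0,1,0,0,0,0,1,0,0,0,0,1,0,0,0,0,1],
  "squeeze": 20
}}

```text
clock: 14.85
eef_pos: [543.5, -20.3, 106.9]
eef_rot: [3.142, -0.0, 1.844]
wrist_force: [-0.0, -0.1, 0.6]
finger_gap: 37.2
finger_force: 0.0
```

{"op": "step_arm", "data": {
  "series": [0,0,0,0,1,0,0,0,0,1,0,0,0,0,1,0,0,0,0,1],
  "squeeze": 30
}}

```text
clock: 15.35
eef_pos: [543.5, -20.4, 106.9]
eef_rot: [-3.142, 0.0, 1.844]
wrist_force: [-0.5, 0.8, -0.5]
finger_gap: 19.8
finger_force: 30.0
```

{"op": "step_arm", "data": {
  "series": [0,0,5,0,1,0,0,10,0,1,0,0,20,0,1,0,0,25,0,1,0,0,25,0,1,0,0,25,0,1,0,0,18,0,1,0,0,5,0,1,0,0,0,0,1,-1,10,0,0,1,-1,25,0,0,1,-1,35,0,0,1,-1,35,0,0,1,-1,35,0,0,1,-1,25,0,0,1,-1,8,0,0,1,0,0,0,0,1,0,0,0,0,1]
}}

```text
clock: 17.6
eef_pos: [536.6, 151.9, 239.8]
eef_rot: [-3.141, 0.0, 1.843]
wrist_force: [-0.5, -0.3, -1.8]
finger_gap: 19.9
finger_force: 30.0
```

```bash
python3 - <<'E'
from m import *
s=manip.read_state(); print(s['clock'],s['eef_pos'],s['eef_rot'],s['finger_gap'],s['wrist_force'])
p,d,w,pl,i=wpts(); cv2.imwrite('pics/w5.png',p)
e=s['eef_pos']; X,Y,Z=w[...,0],w[...,1],w[...,2]
m=(Z>94)&(Z<107)&(np.hypot(X-534,Y-203)<38)
q=w[m]; A=np.c_[q[:,:2]-q[:,:2].mean(0),np.ones(len(q))]; print('wheel depth',len(q),((q.min(0)+q.max(0))/2).round(1),np.ptp(q,0).round(1),np.linalg.lstsq(A,q[:,2],rcond=None)[0].round(3))
zt=e[2]+41
m=((np.abs(Z-zt)<6)&(np.hypot(X-e[0],Y-e[1])<20)).astype('uint8'); q=pl(zt)[m>0]
if len(q)>20:print('handle top',len(q),[np.round(a,2) for a in cv2.minAreaRect(q[:,:2].astype('float32'))])
for n in('top','scene'):
    p,d,w,_=pts(n); X,Y,Z=w[...,0],w[...,1],w[...,2]; cv2.imwrite(f'pics/{n}3.png',p)
    q=w[(Z>93)&(Z<110)&(np.hypot(X-535,Y-202)<38)]
    if len(q)>50:print(n,len(q),((q.min(0)+q.max(0))/2).round(1),np.ptp(q,0).round(1))
E
```

```text
17.6 [536.55962923 151.90904332 239.76854902] [-3.14140055e+00  1.15554016e-04  1.84304405e+00] 19.85201291715996 [-0.4984716  -0.29047573 -1.75218464]
wheel depth 4293 [535.8 202.8  99.8] [59.7 59.7  8.9] [-2.40000e-02 -7.00000e-02  1.00024e+02]
handle top 2693 [array([535.39, 156.95]), array([33.94, 16.53]), np.float64(16.52)]
top 126 [516.9 210.4 101.7] [20.4 37.8  9.9]
scene 318 [536.1 201.7  99.2] [65.1 60.2 12.4]
```

View pics/w5.png

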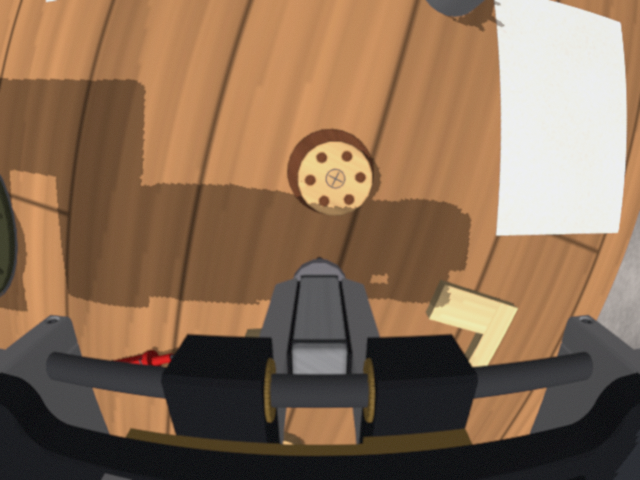

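The wrist view shows the wheel at (335,178), still balanced, and the punch held. Next I'll check where the tip is relative to the TCP in the scene and top views.

```bash
python3 - <<'E'
from m import *
e=manip.read_state()['eef_pos']
p,d,w,i=pts('scene'); X,Y,Z=w[...,0],w[...,1],w[...,2]
m=(np.hypot(X-e[0],Y-e[1])<30)
for lo in range(138,275,8):
    q=w[m&(Z>=lo)&(Z<lo+8)]
    if len(q)>3: print(lo,len(q),np.median(q,0).round(1),np.ptp(q,0).round(1))
c=p; f=240/np.tan(np.radians(i['fovy'])/2); M=R.from_euler('xyz',i['orientation']).as_matrix()
v=M.T@(e-[0,0,30]-i['eye']); u=(v[0]/v[2]*f+i['cx'],v[1]/v[2]*f+i['cy']); print(u)
x,y=int(u[0]),int(u[1]); cv2.imwrite('pics/c6.png',cv2.resize(p[y-60:y+70,x-50:x+90],None,fx=4.5,fy=4.5,interpolation=cv2.INTER_CUBIC)); print(x-50,y-60)
E
```

```text
146 7 [540.1 148.9 150.5] [7.6 5.2 6.8]
154 9 [540.1 149.7 156.3] [4.9 6.2 5.7]
162 19 [541.4 149.  166.6] [10.8 10.7  7.6]
170 19 [541.5 147.6 174.5] [12.8  9.4  7.7]
178 17 [542.5 148.7 182.4] [8.7 9.3 7.4]
186 6 [546.7 148.6 190.3] [10.8  8.5  7.9]
194 71 [547.9 145.4 199.7] [27.3 31.3  7.8]
202 39 [545.2 146.9 206. ] [18.6 24.5  7.9]
210 37 [547.4 144.2 214.3] [33.1 22.5  7.5]
218 46 [547.2 143.5 222.4] [43.8 29.5  7.9]
226 65 [553.8 148.4 229.7] [44.5 29.8  7.9]
234 67 [552.3 146.8 238.1] [43.9 30.2  7.4]
242 64 [554.  147.3 245.9] [44.4 29.7  7.8]
250 69 [550.1 146.6 253.7] [40.9 27.9  7.8]
258 62 [553.2 147.5 261.6] [42.5 29.5  7.5]
266 71 [553.1 147.3 269.7] [46.5 29.5  7.5]
274 89 [545.9 147.  279.2] [44.  28.8  7.9]
(np.float64(350.48095417255155), np.float64(168.62600103531412))
300 108
```

View pics/c6.png

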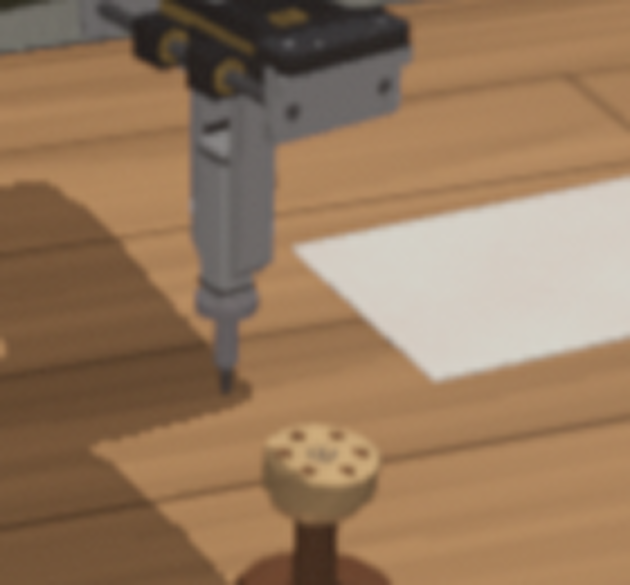

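The scene crop shows the punch hanging upright, with its tip at crop (226,390) and the wheel level at (322,465). In that view the tip needs about (-1.5,+50), aimed slightly to the dome-centre side of the mark. I'll move over it and come down.

{"op": "step_arm", "data": {
  "series": [-0.5,10,0,0,1,-0.5,18,0,0,1,-0.5,16,0,0,1,0,6,-5,0,1,0,0,-12,0,1,0,0,-10,0,1,0,0,-5,0,1,0,0,-2,0,1,0,0,0,0,1,0,0,0,0,1]
}}

```text
clock: 19.05
eef_pos: [535.1, 202.6, 206.2]
eef_rot: [3.141, -0.0, 1.844]
wrist_force: [-0.2, -0.9, -1.6]
finger_gap: 20.2
finger_force: 30.0
```

```bash
cat > fin.py <<'E'
from m import *
s=manip.read_state(); e=s['eef_pos']; print(s['clock'],e,s['wrist_force'])
p,d,w,i=pts('scene'); X,Y,Z=w[...,0],w[...,1],w[...,2]
m=(np.hypot(X-e[0],Y-e[1])<40)
t=m&(np.hypot(X-e[0],Y-e[1])<14)
for lo,hi in((103,112),(112,120),(120,132),(132,146)):
    q=w[t&(Z>=lo)&(Z<hi)]; 
    if len(q)>2: print(lo,len(q),np.median(q,0).round(1))
q=w[m&(Z>92)&(Z<103)]; print('wheel',len(q),((q.min(0)+q.max(0))/2).round(1),np.ptp(q,0).round(1))
P,D,W,pl,_=wpts(); cv2.imwrite('pics/wf%d.png'%(s['clock']*100),P)
q=W[(np.hypot(W[...,0]-535,W[...,1]-203)<26)&(W[...,2]>94)&(W[...,2]<106)]; A=np.c_[q[:,:2]-q[:,:2].mean(0),np.ones(len(q))]
print('wrist wheel',len(q),q.mean(0).round(1),np.linalg.lstsq(A,q[:,2],rcond=None)[0].round(3))
x,y=310,150; cv2.imwrite('pics/sf%d.png'%(s['clock']*100),cv2.resize(p[y:y+110,x:x+120],None,fx=5,fy=5,interpolation=cv2.INTER_CUBIC))
np.savez('fin',ps=p,ws=w,pw=P,ww=W)
E
python3 fin.py; ls pics
```

```text
19.05 [535.11803981 202.64670715 206.20233142] [-0.1573233  -0.85591263 -1.60487792]
112 3 [537.3 199.7 115.2]
120 13 [539.9 199.9 129. ]
132 31 [540.9 199.  140.3]
wheel 321 [536.4 202.4  97.7] [65.  61.1 10.7]
wrist wheel 2927 [533.3 208.3  99.7] [-2.6000e-02 -7.3000e-02  9.9736e+01]
c1.png
c6.png
scene.png
scene3.png
sf1905.png
top.png
top2.png
top3.png
w1.png
w2.png
w3.png
w4.png
w5.png
wf1905.png
```

View pics/sf1905.png

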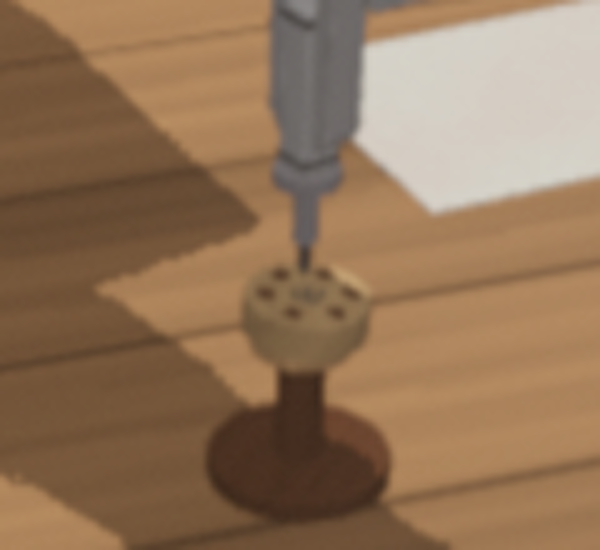

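Crop: tip at (304,270) and mark at (308,294). The tip should land about 2 mm to the -y side of the mark, as intended. I'll lower gently.

{"op": "step_arm", "data": {
  "series": [0.8,0,-3,0,1,0,0,-3,0,1,0,0,-2,0,1,0,0,-1,0,1,0,0,-1,0,1,0,0,-1,0,1,0,0,-1,0,1,0,0,0,0,1,0,0,0,0,1]
}}

```text
clock: 20.27
eef_pos: [535.8, 202.7, 194.0]
eef_rot: [3.141, 0.0, 1.844]
wrist_force: [0.2, -0.3, -0.0]
finger_gap: 19.8
finger_force: 30.0
```

```bash
python3 fin.py; python3 -c "
from m import *
print([manip.read_state()['wrist_force'].round(2) for _ in range(3)])"
```

```text
20.275 [535.83621527 202.65834524 193.97646206] [ 0.17838263 -0.30181494 -0.02110417]
103 8 [538.9 199.4 106.8]
112 9 [540.1 199.8 118.1]
120 30 [540.7 198.6 127. ]
132 19 [541.7 198.2 137.8]
wheel 305 [537.  201.9  97.5] [59.9 59.  10.9]
wrist wheel 2968 [532.9 209.3  99.7] [-2.5000e-02 -7.1000e-02  9.9676e+01]
[array([-0.39, -0.2 , -0.01]), array([-0.39, -0.2 , -0.01]), array([-0.39, -0.2 , -0.01])]
```

{"op": "step_arm", "data": {
  "series": [0,0,-1,0,1,0,0,0,0,1,0,0,-1,0,1,0,0,0,0,1,0,0,-0.7,0,1,0,0,0,0,1,0,0,0,0,1,0,0,0,0,1]
}}

```text
clock: 21.38
eef_pos: [535.8, 202.7, 191.2]
eef_rot: [3.142, -0.0, 1.844]
wrist_force: [0.5, -1.6, 0.4]
finger_gap: 19.7
finger_force: 30.0
```

```bash
python3 fin.py; python3 - <<'E'
from m import *
z=np.load('fin.npz'); W=z['ww']; q=W[(np.abs(W[...,2])<10)&(np.hypot(W[...,0]-535,W[...,1]-203)<200)]
A=np.c_[q[:,:2]-q[:,:2].mean(0),np.ones(len(q))]; print('bench tilt in wrist',np.linalg.lstsq(A,q[:,2],rcond=None)[0].round(3))
for k in range(3):
    manip.camera('top'); print(manip.read_state()['wrist_force'].round(2))
E
```

```text
21.375 [535.80186138 202.65814906 191.16667767] [ 0.50614886 -1.56034856  0.39654984]
103 6 [539.3 199.5 107.5]
112 15 [539.3 198.5 116. ]
120 26 [541.1 199.3 125.8]
132 16 [540.5 198.  135.1]
wheel 308 [536.  201.5  97.5] [63.3 58.7 10.5]
wrist wheel 2964 [532.7 209.6  99.6] [-2.6000e-02 -6.8000e-02  9.9628e+01]
bench tilt in wrist [-0.     0.     0.167]
[-0.33  0.68  0.37]
[ 0.16 -0.42  0.93]
[ 0.63 -0.62  1.3 ]
```

{"op": "step_arm", "data": {
  "series": [0,0,-0.8,0,1,0,0,0,0,1,0,0,0,0,1,0,0,0,0,1]
}}

```text
clock: 22.12
eef_pos: [535.8, 202.6, 190.4]
eef_rot: [3.142, 0.0, 1.844]
wrist_force: [0.5, -0.7, 1.1]
finger_gap: 20.2
finger_force: 30.0
```

```bash
python3 fin.py; python3 - <<'E'
from m import *
f=[]
for k in range(12):
    manip.camera('top'); f.append(manip.read_state()['wrist_force'])
print(np.mean(f,0).round(2),np.std(f,0).round(2))
p=cv2.imread(sorted(__import__('glob').glob('pics/sf*.png'))[-1]); cv2.imwrite('pics/last.png',p)
E
```

```text
22.125 [535.80935123 202.62868863 190.3951639 ] [ 0.50168707 -0.67311029  1.13966293]
103 9 [539.5 199.4 106.1]
112 12 [541.3 197.  117.8]
120 30 [540.5 198.9 126.2]
132 13 [542.5 197.5 135.3]
wheel 305 [537.5 201.7  97.5] [63.3 59.6 10.8]
wrist wheel 2960 [532.8 209.6  99.6] [-2.4000e-02 -6.9000e-02  9.9608e+01]
[ 0.13 -0.46  0.87] [0.41 0.54 0.55]
```

View pics/last.png

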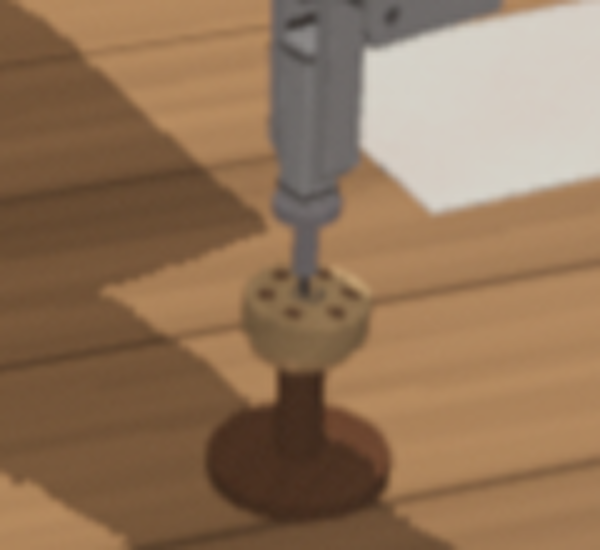

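The tip is at (304,294) and the mark at (308,294), so they are about 2 mm apart. The force rise of about 2.5 N means about 5 mm pushed in, the wheel's tilt is 0.07 and it is steady. Handing in.

```bash
python3 -c "
from cell import manip
print(manip.sign_off())"
```

```text
the job is handed in; nothing more can be done
None
```

I handed the job in at about 23 s, with no verdict returned: the wheel is balanced on the dome (tilt about 0.07 rad), and the punch is held upright with its tip about 2 mm from the mark, pressed in about 5 mm (about 2.5 N).

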